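Sweep the loose nuts off the board into the drawer

ROBOT

A 6-joint arm with a two-finger parallel gripper is mounted at the origin on the work surface. World frame = base frame: x ahead of the robot, y to its left, z up, the work surface at z = 0. Lengths are in m, angles in rad, forces in N, time in s.
With the tool pointing down it reaches from about 0.35 to 0.775 m from the base axis. Payload 5.5 kg.
Tool frame: the origin (TCP) lies between the finger pads; the fingertips stand 11 mm ahead of it and the grasp point (between the pads) lies 8 mm behind it (tips_ahead is the distance from the TCP to the fingertips, in m); z points along the fingers, y is the line along which they close (so a half turn about z gives the same grasp; the last joint's range is limited). The gripper opens to 85 mm and grips with 20 to 120 N. Pads are 22 mm wide; open, the fingers measure 114 mm over their backs; the gripper's body (76 mm by 85 mm) begins 54 mm behind the grasp point. The pads swing forward as they close: fully open they stand 13 mm farther back than shut.
Start: joints at [-1.346, 0.313, 0.046, 1.304, 0, 1.431], TCP at [0.205, -0.537, 0.242] pointing down, gripper open.
Joint ranges: [-2.76, 2.76], [-0.86, 1.69], [-1.03, 1.26], [-2.2, 2.34], [-1.47, 1.5], [-3.14, 3.14]. Speed limits (rad/s): [2.57, 2.57, 3.14, 3.14, 3.14, 3.14].

INTERFACE

Orientations are given as a unit quaternion [w, x, y, z].
In Python, from workcell import * gives the robot as it stands. The module is installed in compiled form; this text tells all that it offers.
- The arm moves only by the tool jog_arm, never from a script. Its argument "moves" is a list of rows, each an object with "fingers": the closure, from 0 (fully open) to 1 (shut); "slide": the shift along the tool's x, y, z in mm, a list of three; "angular": the turn, a rotation vector about the tool's x, y, z in degrees, a list of three. A call has 1 to 10 rows; each row is the pose to reach, as a shift and turn from the pose commanded when the call began, along the tool's axes at that moment; what a row does not reach only later rows make up. A row lasts 1/12 s, in which the tool goes at most 41.7 mm and 7.16 degrees, less where a joint would pass 70% of its speed; a pose out of reach is approached as far as the arm can. A call with a gripper value outside its range is refused whole. The fingers move at their own pace and stop on an object; "squeeze" is the grip in N (left out, the last holds). Time passes only in rows, so rows that repeat a pose let the fingers close. It gives the time, the measured TCP pose, the force, the opening and the grip force at its end, in the units of the state.
- get_state(): the state, without advancing time (a new reading comes with each control period).
- read_camera(name): name is "scene" or "side" or "wrist"; returns a dict with "color" (480x640x3 uint8, red, green, blue), "fovy" (degrees; the focal length in pixels is half the picture's height over the tangent of half this angle, whatever the lens; pixels are square), "cx", "cy" (the principal point, pixels), "world_from_camera" (4x4, takes a point from camera to world coordinates); the wrist camera has in their place "tool_from_camera" (4x4, takes a point from camera to tool coordinates, whose origin is the TCP and whose axes are the flange's). Camera axes: x right, y down, z forward; pixel columns grow to the right and rows downward; lengths in m; the calibration is good to about 2 mm. A picture is of the moment at which its call begins: read the wrist's pose just before it. There is no depth.
- hand_in(): hands the job in; it is judged then, once.
Trained networks look in a picture, given as the dict that the camera call returned (one of the last four; its "shot" number tells which), for a name from the list of things; names that differ only in an ending like _2 or _b are one class to them, and where a whole thing is asked for, a point or a joint stands for the part that bears it (a point fixed in the world has none). Each returns a list of dicts, best first, with "p" (0 to 1); they miss things now and then, are a little off and sometimes report something else, mostly with a low value. They report only what shows in the picture. A call takes as long as a camera call. They do not tell look-alikes from the thing itself.
- look_for(target, picture): "point" ([column, row] in pixels, amid what is visible of it).
- tip_of(target, picture): "point" ([column, row] in pixels: a listed point, or the origin of a listed thing).
The state is a dict: "clock": time; "joint_pos": joint angles; "qvel": joint speeds; "tau": joint torques, N m; "tcp_pos": TCP position; "orientation": TCP orientation; "wrist_force": force on the tool from outside, world axes, zero at the start; "ft_torque": the same for the moment, N m; "finger_gap": finger opening in m; "grip_force": force on a finger pad.
Only numpy, scipy, OpenCV 4.12 (cv2) and the standard library are available. Lean on these libraries where they do the work, as an engineer would, in place of code of your own. Each camera call takes 0.05 s, during which the arm holds its last target. There are 200 camera calls.

TASK

Use the gripper's fingers like a small broom to sweep the three loose hex nuts along the board and off its edge so that all of them drop into the open clear plastic drawer that stands against it. The nuts are only to be pushed along, never lifted off the board. Leave the ratchet handle, the spark plug gapper, the horn housing and the mallet where they lie.

Things in the scene. Friction and masses are not known exactly. Their poses are not given: they have to be found in the camera images.
- board: Raised pale timber work board fixed on the bench: 280 (x) x 280 (y) x 45 mm thick, flat top without a rim, top face 45 mm above the bench. Origin: centre of its underside, at bench height; the drawer stands against either its +y edge or its -y edge.
- drawer: Open-topped clear plastic drawer with a white floor and a small blue pull on its -x side, fixed on the bench: 160 (x, along the board's edge) x 110 (y, away from the board) x 40 mm high, walls and floor 3 mm thick. Its long side touches the board's edge (gap 1 mm) and its rim is 5 mm lower than the board's top; its axes are parallel to the board's. It may be up to 30 mm off the middle of that edge. Origin: centre of its underside.
- nut_a: Steel hex nut lying flat on the board, 21.7 mm across flats, 25 mm across corners, 12 mm high, 25 g, slides easily. Origin: centre of its underside.
- nut_b: Steel hex nut lying flat on the board, 21.7 mm across flats, 25 mm across corners, 12 mm high, 25 g, slides easily. Origin: centre of its underside.
- nut_c: Steel hex nut lying flat on the board, 21.7 mm across flats, 25 mm across corners, 12 mm high, 25 g, slides easily. Origin: centre of its underside.
- ratchet: Loose steel ratchet handle with a black grip, 182 mm long along y (its grip end 90 mm to -y of its origin, its round head 34 mm wide and 75 mm to +y), 34 mm high at the square drive, 22 mm wide at the grip; lies along y near the board's +x edge. Origin: underside, about midway along. To be left alone.
- gapper: Loose coin-shaped steel spark plug gapper with a small wire loop, 36 mm diameter, 7 mm thick, lying flat near the board's -x edge. Origin: centre of its underside. To be left alone.
- horn: Loose chrome horn housing, 90 mm diameter, 48 mm high, a round dish with a stub on top, standing on the bench by the board's edge opposite the drawer, about 10 mm from the board. Origin: centre of its underside. To be left alone.
- mallet: Loose black silicone mallet with a wooden handle, lying on the bench to the left, away from the board; head 90 x 60 mm, 60 mm high and 100 mm to +x of its origin, handle to 142 mm on -x. Origin: underside. To be left alone.
Mind the look-alikes: they are no part of the job. What is shaped like the nut_c but yellow is not meant. What is shaped like the nut_a but yellow is not meant.

How it is judged:
At the end, for the whole second after the job is handed in: All three nuts lie at rest inside the drawer: within its inner walls and below its rim (40 mm); the ratchet handle, gapper, horn housing and mallet are each within 15 mm of where they started (x of nut_a in the frame of drawer between -0.077 and 0.077 m and y of nut_a in the frame of drawer between -0.052 and 0.052 m and height (world z) of each of nut_a, nut_b, nut_c below 0.04 m and linear speed of each of nut_a, nut_b, nut_c below 0.03 m/s and x of nut_b in the frame of drawer between -0.077 and 0.077 m and y of nut_b in the frame of drawer between -0.052 and 0.052 m and x of nut_c in the frame of drawer between -0.077 and 0.077 m and y of nut_c in the frame of drawer between -0.052 and 0.052 m and distance of each of ratchet, gapper, horn, mallet from where it was at the start of the episode below 0.015 m); the robot touches nothing.
It fails at once if a nut is lifted level, more than 7 mm off the board's top ((height (world z) of nut_a above 0.052 m and angle between nut_a's own z axis and vertical below 0.3 rad) or (height (world z) of nut_b above 0.052 m and angle between nut_b's own z axis and vertical below 0.3 rad) or (height (world z) of nut_c above 0.052 m and angle between nut_c's own z axis and vertical below 0.3 rad)).
It fails at once if a nut is lifted more than 18 mm off the board's top (height (world z) of any of nut_a, nut_b, nut_c above 0.063 m).
It fails at once if the ratchet handle, gapper, horn housing or mallet is moved more than 15 mm (distance of any of ratchet, gapper, horn, mallet from where it was at the start of the episode above 0.015 m).
It also fails if it takes over 51 s, if anything falls off the work surface, if the arm or the gripper's body presses on something with over 40 N, if the wrist force passes 120 N, or if a joint passes its speed limit or range.

## Working session

There is one attempt and no reset: what is moved stays moved. The work goes in short steps, Python scripts to look and compute and a tool call to move; the robot and the scene stay as the last step left them, time stands still between calls to the robot, and variables do not carry over. Pictures are saved under pics/ and viewed, at most 10 in all, crops included, and the job is handed in when it is done.

Besides the shell and the picture viewer there is one more tool, called by a JSON object that holds its "name" and its "arguments", one argument or row to a line. jog_arm: Moves the arm, as the interface text tells. Its arguments: {"type":"object","properties":{"moves":{"type":"array","items":{"type":"object","properties":{"fingers":{"type":"number"},"slide":{"type":"array","items":{"type":"number"}},"angular":{"type":"array","items":{"type":"number"}}}}},"squeeze":{"type":"number"}},"required":["moves"]}

```bash
mkdir -p pics
cat > h.py <<'E'
from workcell import *
import numpy as np, cv2
def K(c):
    f=240/np.tan(np.radians(c["fovy"])/2); return f
def ray(c,p):
    f=K(c);T=np.array(c["world_from_camera"])
    d=T[:3,:3]@np.array([(p[0]-c["cx"])/f,(p[1]-c["cy"])/f,1]);return T[:3,3],d
def onz(c,p,z):
    o,d=ray(c,p);return o+d*(z-o[2])/d[2]
def tri(c1,p1,c2,p2):
    o1,d1=ray(c1,p1);o2,d2=ray(c2,p2)
    s=np.linalg.lstsq(np.c_[d1,-d2],o2-o1,rcond=None)[0]
    a=o1+d1*s[0];b=o2+d2*s[1];return (a+b)/2,np.linalg.norm(a-b)
def save(c,n): cv2.imwrite(f"pics/{n}.png",c["color"][:,:,::-1])
E
python3 - <<'E'
from h import *
np.set_printoptions(precision=3,suppress=True)
a=read_camera("scene");b=read_camera("side")
im=np.hstack([a["color"],b["color"]])
save(a,"scene0");save(b,"side0")
for n in ["nut_a","ratchet","gapper","horn","mallet","drawer","board"]:
    for c,l in((a,"scene"),(b,"side")):
        r=look_for(n,c) 
        print(n,l,[(np.round(x["point"]),round(x["p"],2),onz(c,x["point"],.051)[:2]) for x in r[:6]])
print(get_state())
E
```

```text
nut_a scene [(array([347., 417.]), 0.81, array([ 0.785, -0.102])), (array([285., 328.]), 0.76, array([ 0.616, -0.029])), (array([246., 326.]), 0.58, array([ 0.565, -0.063])), (array([221., 303.]), 0.54, array([ 0.498, -0.052])), (array([150., 292.]), 0.5, array([ 0.386, -0.105]))]
nut_a side [(array([334., 321.]), 0.7, array([ 0.498, -0.068])), (array([464., 298.]), 0.51, array([ 0.717, -0.126])), (array([382., 287.]), 0.49, array([ 0.617, -0.031]))]
ratchet scene [(array([323., 347.]), 0.74, array([ 0.686, -0.025]))]
ratchet side [(array([413., 274.]), 0.7, array([ 0.69 , -0.027]))]
gapper scene [(array([217., 278.]), 0.77, array([ 0.452, -0.014]))]
gapper side [(array([293., 313.]), 0.89, array([ 0.45 , -0.016])), (array([261., 205.]), 0.31, array([0.558, 0.384]))]
horn scene [(array([161., 397.]), 0.83, array([ 0.558, -0.232]))]
horn side [(array([413., 399.]), 0.69, array([ 0.511, -0.248]))]
mallet scene [(array([406., 176.]), 0.7, array([0.555, 0.438]))]
mallet side [(array([262., 204.]), 0.57, array([0.562, 0.386]))]
drawer scene [(array([349., 259.]), 0.59, array([0.606, 0.159]))]
drawer side [(array([311., 248.]), 0.73, array([0.569, 0.146])), (array([365., 309.]), 0.37, array([ 0.557, -0.067]))]
board scene [(array([261., 330.]), 0.74, array([ 0.589, -0.056]))]
board side [(array([354., 324.]), 0.67, array([ 0.521, -0.089]))]
{'clock': 0.8, 'joint_pos': array([-1.346,  0.313,  0.046,  1.304, -0.   ,  1.431]), 'qvel': array([ 0.001, -0.   , -0.   ,  0.002, -0.   ,  0.   ]), 'tau': array([  0.001, -48.039,  29.879,  -0.   ,   0.   ,  -0.   ]), 'tcp_pos': array([ 0.205, -0.537,  0.242]), 'orientation': array([ 0.   ,  0.983,  0.181, -0.   ]), 'wrist_force': array([-0.525,  0.522, -0.88 ]), 'ft_torque': array([ 0.031, -0.052, -0.046]), 'grip_force': 0.0, 'finger_gap': 0.08557324470766896}
```

View pics/scene0.png

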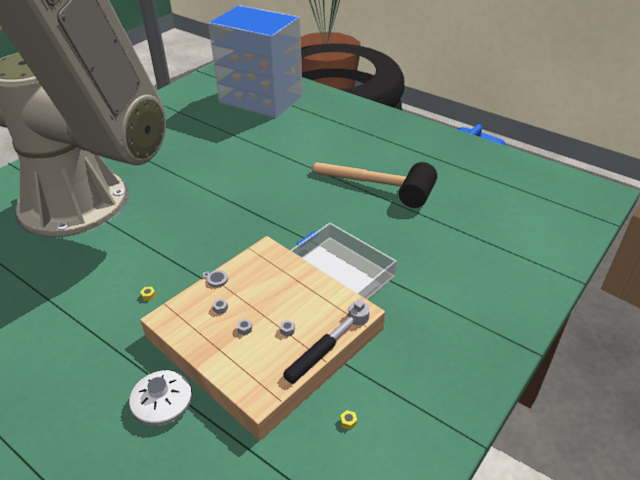

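View pics/side0.png

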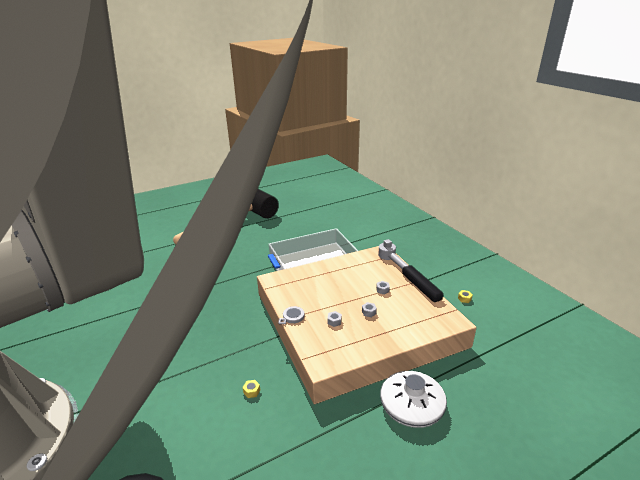

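The scene view shows the grey nuts at (220,306), (245,327) and (287,328) on the board. The look-alike yellow nuts are on the bench at (148,293) and (348,419). The drawer is at the +y edge, around (345,260), the ratchet is on +x and the gapper is at (217,278). The side view shows the grey nuts at (334,320), (369,310) and (383,288).

Run:
```python
from h import *
np.set_printoptions(precision=4,suppress=True)
a=read_camera("scene");b=read_camera("side")
P=[((220,306),(334,320)),((245,327),(369,310)),((287,328),(383,288)),((217,278),(293,315))]
for p,q in P: print(tri(a,p,b,q), onz(a,p,.053),onz(b,q,.053))
print("board corners scene",[onz(a,p,.045)[:2] for p in((267,237),(384,316),(260,418),(143,323))])
print("board corners side",[onz(b,p,.045)[:2] for p in((258,282),(390,247),(473,329),(311,376))])
print("drawer rim scene",[onz(a,p,.040)[:2] for p in((330,224),(396,262),(297,244))])
print("drawer rim side",[onz(b,p,.040)[:2] for p in((269,246),(337,231),(358,246))])
for n in ["drawer","board","nut_a","ratchet","gapper"]:
  for c in(a,b):
    z={"drawer":0,"board":0}.get(n,.045)
    print(n,[(np.round(x["point"],1),round(x["p"],2),onz(c,x["point"],z)[:2]) for x in tip_of(n,c)[:5]])
A=cv2.resize(a["color"][220:430,130:410],None,fx=2.8,fy=2.8,interpolation=cv2.INTER_CUBIC)
cv2.imwrite("pics/crop.png",A[:,:,::-1])
print(np.array(b["world_from_camera"])[:3,3],np.array(a["world_from_camera"])[:3,3])
```

```text
(array([ 0.5015, -0.0585,  0.0481]), np.float64(0.004906309169275079)) [ 0.5034 -0.0586  0.053 ] [ 0.4983 -0.0667  0.053 ]
(array([ 0.5642, -0.0666,  0.0483]), np.float64(0.0037906687951129434)) [ 0.5661 -0.0673  0.053 ] [ 0.5604 -0.0738  0.053 ]
(array([ 0.6191, -0.0296,  0.0492]), np.float64(0.004260274060410334)) [ 0.62   -0.0296  0.053 ] [ 0.6153 -0.0366  0.053 ]
(array([ 0.4501, -0.0132,  0.0464]), np.float64(0.004166339508373877)) [ 0.4539 -0.0151  0.053 ] [ 0.4468 -0.0233  0.053 ]
board corners scene [array([0.4456, 0.1233]), array([0.724 , 0.0879]), array([ 0.6883, -0.1712]), array([ 0.4245, -0.154 ])]
board corners side [array([0.435 , 0.1002]), array([0.7164, 0.0782]), array([ 0.681 , -0.1845]), array([ 0.416 , -0.1438])]
drawer rim scene [array([0.5134, 0.2281]), array([0.6703, 0.2122]), array([0.4989, 0.1455])]
drawer rim side [array([0.5053, 0.2149]), array([0.6612, 0.1979]), array([0.6665, 0.1212])]
drawer [(array([343.5, 271.4]), 0.7, array([0.5861, 0.1715])), (array([325.3, 346.3]), 0.3, array([0.6637, 0.0113]))]
drawer [(array([314.8, 261.9]), 0.88, array([0.5879, 0.
[... 464 characters left out ...]
, array([ 0.6213, -0.0333]))]
nut_a [(array([334.4, 320. ]), 0.76, array([ 0.5035, -0.0591])), (array([365.9, 311.6]), 0.64, array([ 0.5594, -0.0669])), (array([250.6, 387.9]), 0.55, array([ 0.335 , -0.1219])), (array([383.1, 292.4]), 0.43, array([ 0.6146, -0.0387])), (array([459. , 300.4]), 0.42, array([ 0.7132, -0.1209]))]
ratchet [(array([327.6, 348.1]), 0.87, array([ 0.6904, -0.0183])), (array([342.7, 270.9]), 0.38, array([0.6106, 0.1332]))]
ratchet [(array([409.2, 276.4]), 0.83, array([ 0.6846, -0.0232]))]
gapper [(array([243.4, 327.6]), 0.29, array([ 0.5597, -0.0651]))]
gapper [(array([292.9, 315.7]), 0.76, array([ 0.4497, -0.0162]))]
[ 0.2282 -0.525   0.5163] [ 1.0311 -0.4772  0.7589]
```

View pics/crop.png

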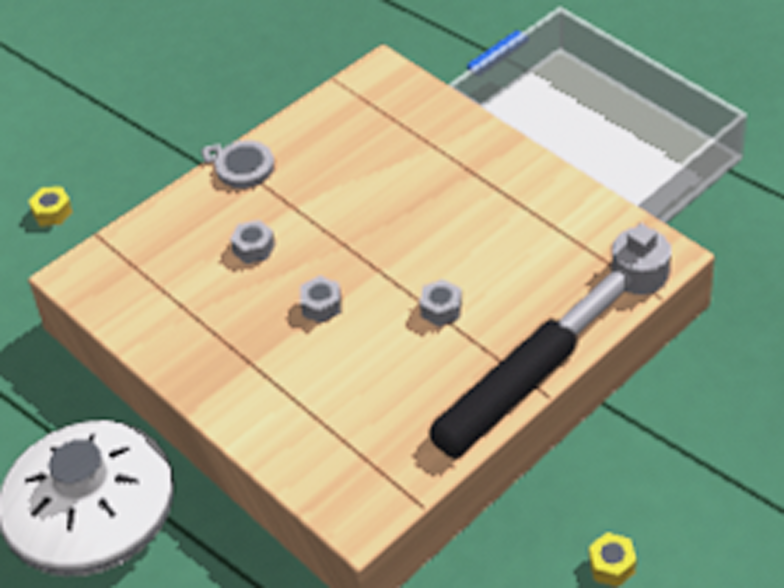

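The crop confirms three grey steel nuts on the board. The yellow ones are off the board, so I can leave them. I'm moving to a hover pose with the fingers nearly shut, which makes a two-point cradle, and the tool turned along the sweep.

{"name": "jog_arm", "arguments": {
  "moves": [
    {"slide": [481,-295,0],"angular": [0,0,-63.6],"fingers": 0.84},
    {"slide": [481,-295,0],"angular": [0,0,-63.6],"fingers": 0.84},
    {"slide": [481,-295,0],"angular": [0,0,-63.6],"fingers": 0.84},
    {"slide": [481,-295,0],"angular": [0,0,-63.6],"fingers": 0.84},
    {"slide": [481,-295,0],"angular": [0,0,-63.6],"fingers": 0.84},
    {"slide": [481,-295,0],"angular": [0,0,-63.6],"fingers": 0.84},
    {"slide": [481,-295,0],"angular": [0,0,-63.6],"fingers": 0.84},
    {"slide": [481,-295,0],"angular": [0,0,-63.6],"fingers": 0.84},
    {"slide": [481,-295,0],"angular": [0,0,-63.6],"fingers": 0.84},
    {"slide": [481,-295,0],"angular": [0,0,-63.6],"fingers": 0.84}
  ]
}}

```text
clock: 2.23
tcp_pos: [0.4602, -0.2052, 0.2426]
orientation: [0.0, 0.739, 0.674, 0.0]
wrist_force: [-1.2, -0.7, -0.3]
finger_gap: 0.0136
grip_force: 0.0
```

{"name": "jog_arm", "arguments": {
  "moves": [
    {"slide": [40,26,0]},
    {"slide": [80,52,0]},
    {"slide": [115,75,0]},
    {"slide": [115,75,0]},
    {"slide": [115,75,0]}
  ]
}}

```text
schema error: expected keys fingers, slide, angular
```

```bash
cat >> h.py <<'E'
from scipy.spatial.transform import Rotation as Ro
def wrist():
    s=get_state();c=read_camera("wrist");q=s["orientation"]
    T=np.eye(4);T[:3,:3]=Ro.from_quat([q[1],q[2],q[3],q[0]]).as_matrix();T[:3,3]=s["tcp_pos"]
    c["world_from_camera"]=T@np.array(c["tool_from_camera"]);return c,s
E
python3 - <<'E'
from h import *
np.set_printoptions(precision=4,suppress=True)
c,s=wrist();save(c,"w1");print(s["tcp_pos"],s["orientation"],s["clock"])
for n,z in(("nut_a",.045),("drawer",0),("gapper",.045),("ratchet",.045),("board",0)):
    print(n,[(np.round(x["point"]),round(x["p"],2),onz(c,x["point"],z)[:2]) for x in tip_of(n,c)[:5]])
E
```

```text
[ 0.4602 -0.2052  0.2426] [0.0004 0.7387 0.6741 0.0001] 2.2333
nut_a [(array([196., 101.]), 0.94, array([ 0.3588, -0.0881])), (array([354.,  44.]), 0.69, array([ 0.5038, -0.0546])), (array([424.,  51.]), 0.65, array([ 0.564 , -0.0661])), (array([623.,  58.]), 0.58, array([ 0.7386, -0.0872]))]
drawer []
gapper []
ratchet []
board [(array([409.,  19.]), 0.94, array([ 0.5635, -0.0267]))]
```

View pics/w1.png

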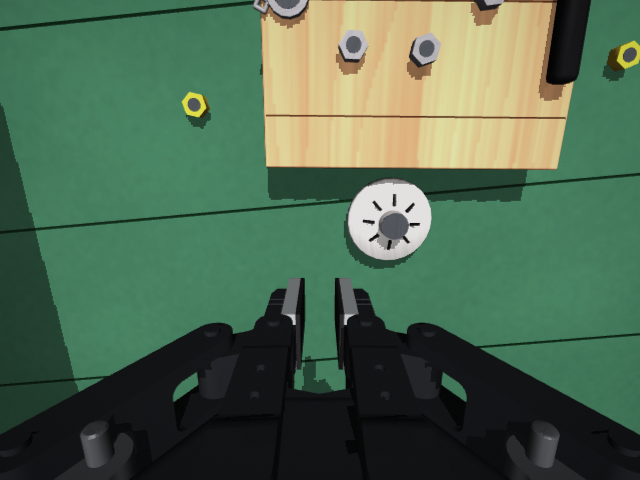

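The wrist view shows the board's edges parallel to the image axes, so the tool is aligned. The two nearer grey nuts are at (353,46) and (426,50), the third is at the top edge near (488,3), and the yellow ones are off the board.

{"name": "jog_arm", "arguments": {
  "moves": [
    {"slide": [40,26,0],"angular": [0,0,0],"fingers": 0.84},
    {"slide": [80,52,0],"angular": [0,0,0],"fingers": 0.84},
    {"slide": [115,75,0],"angular": [0,0,0],"fingers": 0.84},
    {"slide": [115,75,0],"angular": [0,0,0],"fingers": 0.84},
    {"slide": [115,75,0],"angular": [0,0,0],"fingers": 0.84}
  ]
}}

```text
clock: 2.95
tcp_pos: [0.5459, -0.0993, 0.2419]
orientation: [-0.0, 0.74, 0.673, 0.0]
wrist_force: [-1.2, -0.0, -0.1]
finger_gap: 0.0137
grip_force: 0.0
```

Run:
```python
from h import *
np.set_printoptions(precision=4,suppress=True)
c,s=wrist();save(c,"w2");print(s["tcp_pos"],s["orientation"],s["clock"])
for n,z in(("nut_a",.045),("drawer",0),("gapper",.045),("ratchet",.045),("board",0)):
    print(n,[(np.round(x["point"]),round(x["p"],2),onz(c,x["point"],z)[:2]) for x in tip_of(n,c)[:5]])
```

```text
[ 0.5459 -0.0993  0.2419] [-0.      0.7399  0.6728  0.0001] 2.95
nut_a [(array([272., 175.]), 0.95, array([ 0.504 , -0.0536])), (array([335., 182.]), 0.87, array([ 0.5638, -0.0659])), (array([393., 137.]), 0.84, array([ 0.6209, -0.0301])), (array([526., 170.]), 0.75, array([ 0.7457, -0.0723])), (array([140., 214.]), 0.7, array([ 0.3698, -0.0788]))]
drawer []
gapper [(array([211., 134.]), 0.97, array([ 0.4532, -0.0114]))]
ratchet [(array([466., 115.]), 0.96, array([ 0.6877, -0.0167]))]
board [(array([333., 140.]), 0.88, array([ 0.567 , -0.0267]))]
```

View pics/w2.png

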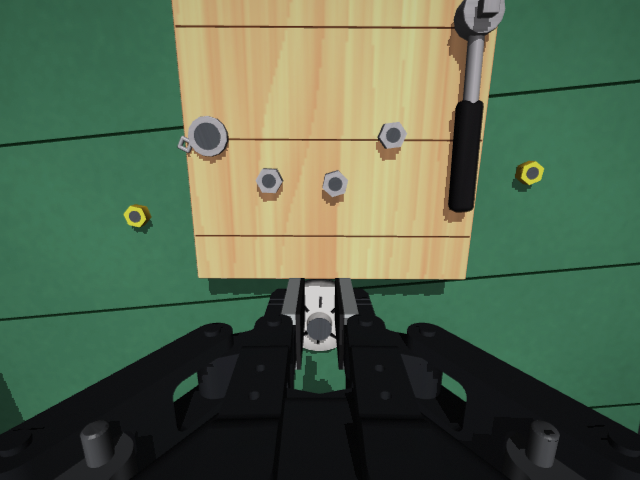

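The wrist view from above shows all three nuts: (269,180), (335,183) and (392,135). The positions match the scene and side views to within a few mm. I'm starting with the middle nut and descending behind it.

{"name": "jog_arm", "arguments": {
  "moves": [
    {"slide": [0,14,40],"angular": [0,0,0],"fingers": 0.84},
    {"slide": [0,14,80],"angular": [0,0,0],"fingers": 0.84},
    {"slide": [0,14,120],"angular": [0,0,0],"fingers": 0.84},
    {"slide": [0,14,155],"angular": [0,0,0],"fingers": 0.84},
    {"slide": [0,14,174],"angular": [0,0,0],"fingers": 0.84},
    {"slide": [0,14,182],"angular": [0,0,0],"fingers": 0.84},
    {"slide": [0,14,182],"angular": [0,0,0],"fingers": 0.84}
  ]
}}

```text
clock: 3.83
tcp_pos: [0.5573, -0.1016, 0.0588]
orientation: [-0.001, 0.741, 0.672, -0.001]
wrist_force: [-0.2, -0.7, -0.4]
finger_gap: 0.0136
grip_force: 0.0
```

Run:
```python
from h import *
c,s=wrist();print(s["tcp_pos"],s["wrist_force"]);w=c["color"];d=read_camera("side")["color"]
A=np.hstack([w[100:340,180:500],cv2.resize(d[230:390,290:450],None,fx=1.5,fy=1.5)])
cv2.imwrite("pics/low.png",A[:,:,::-1])
```

```text
[ 0.55725998 -0.10155232  0.05883976] [-0.22011541 -0.72023266 -0.40540641]
```

View pics/low.png

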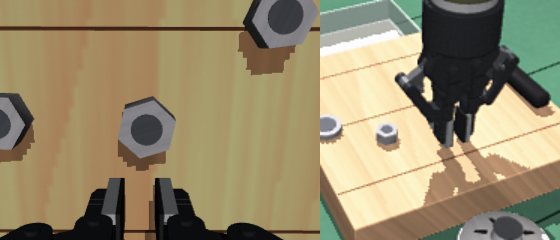

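{"name": "jog_arm", "arguments": {
  "moves": [
    {"slide": [6,2,0],"angular": [0,0,0],"fingers": 0.84},
    {"slide": [13,2,0],"angular": [0,0,0],"fingers": 0.84},
    {"slide": [21,2,0],"angular": [0,0,0],"fingers": 0.84},
    {"slide": [30,2,0],"angular": [0,0,0],"fingers": 0.84},
    {"slide": [40,2,0],"angular": [0,0,0],"fingers": 0.84},
    {"slide": [50,2,0],"angular": [0,0,0],"fingers": 0.84},
    {"slide": [60,2,0],"angular": [0,0,0],"fingers": 0.84},
    {"slide": [70,2,0],"angular": [0,0,0],"fingers": 0.84},
    {"slide": [80,2,0],"angular": [0,0,0],"fingers": 0.84},
    {"slide": [90,2,0],"angular": [0,0,0],"fingers": 0.84}
  ]
}}

```text
clock: 4.77
tcp_pos: [0.5695, -0.0105, 0.0602]
orientation: [-0.0, 0.74, 0.672, -0.0]
wrist_force: [0.8, -0.3, 0.0]
finger_gap: 0.0135
grip_force: 0.1
```

{"name": "jog_arm", "arguments": {
  "moves": [
    {"slide": [10,0,0],"angular": [0,0,0],"fingers": 0.84},
    {"slide": [20,0,0],"angular": [0,0,0],"fingers": 0.84},
    {"slide": [30,0,0],"angular": [0,0,0],"fingers": 0.84},
    {"slide": [40,0,0],"angular": [0,0,0],"fingers": 0.84},
    {"slide": [50,0,0],"angular": [0,0,0],"fingers": 0.84}
  ]
}}

```text
clock: 5.18
tcp_pos: [0.5743, 0.0391, 0.0602]
orientation: [0.0, 0.74, 0.672, -0.0]
wrist_force: [0.1, -1.2, 0.5]
finger_gap: 0.0135
grip_force: 0.1
```

Run:
```python
from h import *
c,s=wrist();print(s["tcp_pos"],s["wrist_force"]);w=c["color"]
cv2.imwrite("pics/mid.png",w[60:340,160:500][:,:,::-1])
print([(np.round(x["point"]),round(x["p"],2),onz(c,x["point"],.045)[:2].round(4)) for x in tip_of("nut_a",c)[:5]])
```

```text
[0.57434245 0.039094   0.0602391 ] [ 0.07955925 -1.21178996  0.51510245]
[(array([317., 249.]), 0.96, array([0.5753, 0.0627])), (array([627., 399.]), 0.63, array([ 0.7256, -0.0324])), (array([319., 362.]), 0.15, array([0.5705, 0.0047]))]
```

View pics/mid.png

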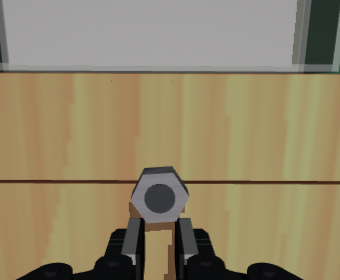

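The nut is cradled between the fingertips at crop (160,198), and the drawer spans crop columns 3 to 300 ahead of it. I'm pushing it over the edge.

{"name": "jog_arm", "arguments": {
  "moves": [
    {"slide": [10,0,0],"angular": [0,0,0],"fingers": 0.84},
    {"slide": [20,0,0],"angular": [0,0,0],"fingers": 0.84},
    {"slide": [30,0,0],"angular": [0,0,0],"fingers": 0.84},
    {"slide": [40,0,0],"angular": [0,0,0],"fingers": 0.84},
    {"slide": [50,0,0],"angular": [0,0,0],"fingers": 0.84},
    {"slide": [60,0,0],"angular": [0,0,0],"fingers": 0.84},
    {"slide": [70,0,0],"angular": [0,0,0],"fingers": 0.84},
    {"slide": [80,0,0],"angular": [0,0,0],"fingers": 0.84},
    {"slide": [85,0,0],"angular": [0,0,0],"fingers": 0.84},
    {"slide": [85,0,-20],"angular": [0,0,0],"fingers": 0.84}
  ]
}}

```text
clock: 6.12
tcp_pos: [0.5796, 0.124, 0.0768]
orientation: [-0.002, 0.74, 0.673, -0.003]
wrist_force: [-0.8, -0.0, 0.3]
finger_gap: 0.0136
grip_force: 0.0
```

Run:
```python
from h import *
a=read_camera("scene");s=get_state();print(s["tcp_pos"],s["orientation"],s["clock"])
cv2.imwrite("pics/d1.png",cv2.resize(a["color"][210:430,130:410],None,fx=2,fy=2)[:,:,::-1])
print([(np.round(x["point"]),round(x["p"],2),onz(a,x["point"],.003)[:2].round(4),onz(a,x["point"],.045)[:2].round(4)) for x in tip_of("nut_a",a)[:6]])
```

```text
[0.58283472 0.12373903 0.08271119] [3.78115589e-04 7.39808369e-01 6.72817440e-01 3.55413536e-04] 6.1667
[(array([285., 330.]), 0.76, array([ 0.5914, -0.0037]), array([ 0.6159, -0.03  ])), (array([337., 277.]), 0.55, array([0.5867, 0.1505]), array([0.6114, 0.1156])), (array([350., 422.]), 0.53, array([ 0.7756, -0.0798]), array([ 0.7898, -0.1019])), (array([147., 300.]), 0.42, array([ 0.3518, -0.0955]), array([ 0.3895, -0.1167])), (array([343., 274.]), 0.26, array([0.5897, 0.1634]), array([0.6142, 0.1278]))]
```

View pics/d1.png

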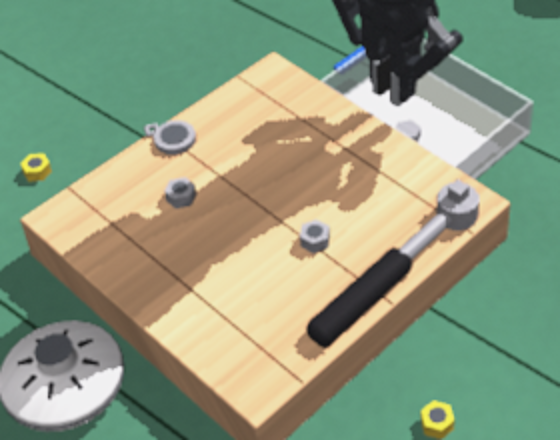

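The first nut lies flat in the drawer at crop (408,130). Next is the right-hand nut.

{"name": "jog_arm", "arguments": {
  "moves": [
    {"slide": [0,0,-20],"angular": [0,0,0],"fingers": 0.84},
    {"slide": [-38,12,-25],"angular": [0,0,0],"fingers": 0.84},
    {"slide": [-76,26,-25],"angular": [0,0,0],"fingers": 0.84},
    {"slide": [-114,40,-25],"angular": [0,0,0],"fingers": 0.84},
    {"slide": [-150,54,-25],"angular": [0,0,0],"fingers": 0.84},
    {"slide": [-186,54,-20],"angular": [0,0,0],"fingers": 0.84},
    {"slide": [-187,54,0],"angular": [0,0,0],"fingers": 0.84},
    {"slide": [-187,54,18],"angular": [0,0,0],"fingers": 0.84},
    {"slide": [-187,54,24],"angular": [0,0,0],"fingers": 0.84},
    {"slide": [-187,54,24],"angular": [0,0,0],"fingers": 0.84}
  ]
}}

```text
clock: 7.05
tcp_pos: [0.618, -0.0696, 0.0565]
orientation: [0.0, 0.741, 0.672, -0.0]
wrist_force: [0.6, -0.2, -0.7]
finger_gap: 0.0136
grip_force: 0.0
```

```bash
cat > chk.py <<'E'
from h import *
c,s=wrist();print(s["tcp_pos"],s["wrist_force"])
R=np.array([[.0945,.9955],[.9955,-.0945]])
for x in tip_of("nut_a",c)[:5]:
    p=onz(c,x["point"],.045)[:2];print(np.round(x["point"]),round(x["p"],2),p.round(4),"tool xy",(R@(p-s["tcp_pos"][:2])).round(4))
E
python3 chk.py
```

```text
[ 0.61796887 -0.06962368  0.05652803] [ 0.5944885  -0.24546641 -0.66347914]
[314. 212.] 0.66 [ 0.6192 -0.028 ] tool xy [ 0.0416 -0.0027]
[ 71. 296.] 0.65 [ 0.5048 -0.0563] tool xy [ 0.0026 -0.1139]
[582. 258.] 0.6 [ 0.7353 -0.0606] tool xy [0.0201 0.116 ]
```

{"name": "jog_arm", "arguments": {
  "moves": [
    {"slide": [6,-2,-3],"angular": [0,0,0],"fingers": 0.84},
    {"slide": [13,-2,-3],"angular": [0,0,0],"fingers": 0.84},
    {"slide": [21,-3,-3],"angular": [0,0,0],"fingers": 0.84},
    {"slide": [30,-4,-3],"angular": [0,0,0],"fingers": 0.84},
    {"slide": [40,-4.8,-3],"angular": [0,0,0],"fingers": 0.84},
    {"slide": [50,-5.6,-3],"angular": [0,0,0],"fingers": 0.84},
    {"slide": [60,-6.4,-3],"angular": [0,0,0],"fingers": 0.84},
    {"slide": [70,-7.2,-3],"angular": [0,0,0],"fingers": 0.84},
    {"slide": [80,-8,-3],"angular": [0,0,0],"fingers": 0.84},
    {"slide": [90,-8.8,-3],"angular": [0,0,0],"fingers": 0.84}
  ]
}}

```text
clock: 7.98
tcp_pos: [0.6181, 0.023, 0.0593]
orientation: [0.0, 0.74, 0.672, -0.0]
wrist_force: [0.2, -0.6, 0.2]
finger_gap: 0.0133
grip_force: 0.1
```

```bash
python3 chk.py
```

```text
[0.61808111 0.02303258 0.05925901] [ 0.22573044 -0.61170689  0.17563785]
[224.  41.] 0.82 [0.5917 0.1334] tool xy [ 0.1074 -0.0367]
[322. 251.] 0.64 [0.6212 0.0457] tool xy [0.0229 0.0009]
[566. 386.] 0.62 [ 0.7369 -0.037 ] tool xy [-0.0485  0.124 ]
```

{"name": "jog_arm", "arguments": {
  "moves": [
    {"slide": [10,-0.8,0],"angular": [0,0,0],"fingers": 0.84},
    {"slide": [20,-1.6,0],"angular": [0,0,0],"fingers": 0.84},
    {"slide": [30,-2.4,0],"angular": [0,0,0],"fingers": 0.84},
    {"slide": [40,-3.2,0],"angular": [0,0,0],"fingers": 0.84},
    {"slide": [50,-4,0],"angular": [0,0,0],"fingers": 0.84},
    {"slide": [60,-4.8,0],"angular": [0,0,0],"fingers": 0.84},
    {"slide": [70,-5,0],"angular": [0,0,0],"fingers": 0.84},
    {"slide": [80,-5,0],"angular": [0,0,0],"fingers": 0.84},
    {"slide": [90,-5,0],"angular": [0,0,0],"fingers": 0.84},
    {"slide": [97,-5,0],"angular": [0,0,0],"fingers": 0.84}
  ]
}}

```text
clock: 8.92
tcp_pos: [0.6225, 0.1203, 0.0593]
orientation: [0.0, 0.74, 0.673, 0.0]
wrist_force: [0.4, -0.3, -0.1]
finger_gap: 0.0136
grip_force: 0.0
```

{"name": "jog_arm", "arguments": {
  "moves": [
    {"slide": [0,0,-20],"angular": [0,0,0],"fingers": 0.84},
    {"slide": [0,0,-40],"angular": [0,0,0],"fingers": 0.84},
    {"slide": [0,0,-40],"angular": [0,0,0],"fingers": 0.84}
  ]
}}

```text
clock: 9.17
tcp_pos: [0.6249, 0.1196, 0.1032]
orientation: [0.002, 0.74, 0.673, 0.002]
wrist_force: [0.8, -0.6, 0.3]
finger_gap: 0.0135
grip_force: 0.0
```

Run:
```python
from h import *
a=read_camera("scene");s=get_state();print(s["tcp_pos"],s["orientation"],s["clock"])
cv2.imwrite("pics/d2.png",cv2.resize(a["color"][210:430,130:410],None,fx=2,fy=2)[:,:,::-1])
```

```text
[0.6243564  0.11943003 0.1016017 ] [0.00156873 0.74011009 0.67248139 0.00183496] 9.2167
```

View pics/d2.png

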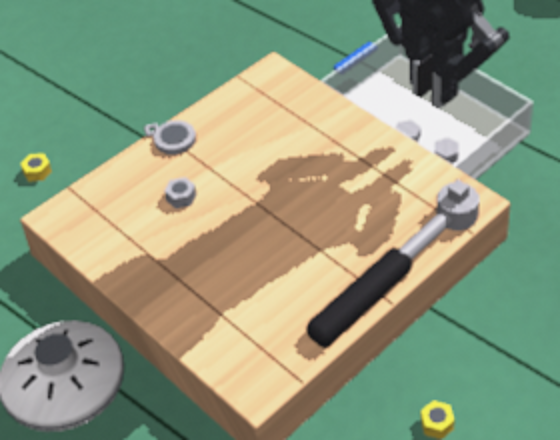

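Both nuts are in the drawer, at crop (408,130) and (447,148). I'm moving to the last nut, with the tool turned 9° to steer it inward.

{"name": "jog_arm", "arguments": {
  "moves": [
    {"slide": [-34,-16,-10],"angular": [0,0,3],"fingers": 0.84},
    {"slide": [-68,-33,-10],"angular": [0,0,6],"fingers": 0.84},
    {"slide": [-102,-50,-10],"angular": [0,0,9],"fingers": 0.84},
    {"slide": [-136,-67,-10],"angular": [0,0,9],"fingers": 0.84},
    {"slide": [-170,-84,-10],"angular": [0,0,9],"fingers": 0.84},
    {"slide": [-204,-100,-10],"angular": [0,0,9],"fingers": 0.84},
    {"slide": [-222,-109,5],"angular": [0,0,9],"fingers": 0.84},
    {"slide": [-222,-109,28],"angular": [0,0,9],"fingers": 0.84},
    {"slide": [-222,-109,39],"angular": [0,0,9],"fingers": 0.84},
    {"slide": [-222,-109,39],"angular": [0,0,9],"fingers": 0.84}
  ]
}}

```text
clock: 10.05
tcp_pos: [0.4903, -0.0917, 0.0575]
orientation: [-0.002, 0.791, 0.611, -0.001]
wrist_force: [0.2, 1.0, 0.4]
finger_gap: 0.0138
grip_force: 0.0
```

```bash
sed -i 's/^R=.*/q=s["orientation"];R=Ro.from_quat([q[1],q[2],q[3],q[0]]).as_matrix()[:2,:2].T;print(q)/' chk.py; python3 chk.py
```

```text
[ 0.49031526 -0.09166888  0.05753592] [0.21107496 0.99575128 0.37755178]
[-0.00186899  0.79124813  0.61149095 -0.00131037]
[ 90. 310.] 0.9 [ 0.3849 -0.0695] tool xy [-0.0051 -0.1076]
[326. 223.] 0.78 [ 0.5018 -0.057 ] tool xy [0.0364 0.0023]
```

{"name": "jog_arm", "arguments": {
  "moves": [
    {"slide": [6,2,-2],"angular": [0,0,0],"fingers": 0.84},
    {"slide": [13,2,-2],"angular": [0,0,0],"fingers": 0.84},
    {"slide": [21,2,-2],"angular": [0,0,0],"fingers": 0.84},
    {"slide": [30,2,-2],"angular": [0,0,0],"fingers": 0.84},
    {"slide": [40,2,-2],"angular": [0,0,0],"fingers": 0.84},
    {"slide": [50,2,-2],"angular": [0,0,0],"fingers": 0.84},
    {"slide": [60,2,-2],"angular": [0,0,0],"fingers": 0.84},
    {"slide": [70,2,-2],"angular": [0,0,0],"fingers": 0.84},
    {"slide": [80,2,-2],"angular": [0,0,0],"fingers": 0.84},
    {"slide": [90,2,-2],"angular": [0,0,0],"fingers": 0.84}
  ]
}}

```text
clock: 10.98
tcp_pos: [0.5173, -0.0039, 0.0623]
orientation: [0.0, 0.791, 0.612, -0.0]
wrist_force: [-0.4, -0.2, 1.6]
finger_gap: 0.0136
grip_force: 0.2
```

{"name": "jog_arm", "arguments": {
  "moves": [
    {"slide": [10,0,0],"angular": [0,0,0],"fingers": 0.84},
    {"slide": [20,0,0],"angular": [0,0,0],"fingers": 0.84},
    {"slide": [30,0,0],"angular": [0,0,0],"fingers": 0.84},
    {"slide": [40,0,0],"angular": [0,0,0],"fingers": 0.84}
  ]
}}

```text
clock: 11.32
tcp_pos: [0.5273, 0.0347, 0.0622]
orientation: [0.0, 0.791, 0.612, -0.0]
wrist_force: [-0.1, -0.4, 0.4]
finger_gap: 0.0138
grip_force: 0.2
```

```bash
python3 chk.py
```

```text
[0.52734618 0.0346512  0.06223247] [-0.12317175 -0.39407817  0.39321191]
[ 1.89105558e-05  7.90678580e-01  6.12231475e-01 -5.52290035e-05]
[467.   7.] 0.95 [0.6112 0.1362] tool xy [0.1193 0.0558]
[320. 246.] 0.76 [0.5329 0.0584] tool xy [ 0.0244 -0.0005]
[380.  34.] 0.71 [0.5773 0.1357] tool xy [0.1103 0.0231]
```

{"name": "jog_arm", "arguments": {
  "moves": [
    {"slide": [10,0,1],"angular": [0,0,0],"fingers": 0.84},
    {"slide": [20,0,2],"angular": [0,0,0],"fingers": 0.84},
    {"slide": [30,0,2],"angular": [0,0,0],"fingers": 0.84},
    {"slide": [40,0,2],"angular": [0,0,0],"fingers": 0.84},
    {"slide": [50,0,2],"angular": [0,0,0],"fingers": 0.84},
    {"slide": [60,0,2],"angular": [0,0,0],"fingers": 0.84},
    {"slide": [70,0,2],"angular": [0,0,0],"fingers": 0.84},
    {"slide": [80,0,2],"angular": [0,0,0],"fingers": 0.84},
    {"slide": [90,0,2],"angular": [0,0,0],"fingers": 0.84},
    {"slide": [95,0,2],"angular": [0,0,0],"fingers": 0.84}
  ]
}}

```text
clock: 12.25
tcp_pos: [0.5513, 0.1272, 0.0603]
orientation: [0.0, 0.79, 0.613, 0.0]
wrist_force: [0.3, -0.5, 1.0]
finger_gap: 0.0135
grip_force: 0.0
```

{"name": "jog_arm", "arguments": {
  "moves": [
    {"slide": [0,0,-30],"angular": [0,0,0],"fingers": 0.84},
    {"slide": [0,0,-70],"angular": [0,0,0],"fingers": 0.84},
    {"slide": [-20,0,-110],"angular": [0,0,0],"fingers": 0.84},
    {"slide": [-50,0,-130],"angular": [0,0,0],"fingers": 0.84},
    {"slide": [-50,0,-130],"angular": [0,0,0],"fingers": 0.84},
    {"slide": [-50,0,-130],"angular": [0,0,0],"fingers": 0.84},
    {"slide": [-50,0,-130],"angular": [0,0,0],"fingers": 0.84},
    {"slide": [-50,0,-130],"angular": [0,0,0],"fingers": 0.84}
  ]
}}

```text
clock: 12.92
tcp_pos: [0.5376, 0.0778, 0.1888]
orientation: [-0.001, 0.791, 0.612, -0.001]
wrist_force: [-0.4, -0.1, -0.1]
finger_gap: 0.0137
grip_force: 0.0
```

Run:
```python
from h import *
a=read_camera("scene");w,s=wrist();print(s["tcp_pos"],s["clock"])
A=np.hstack([cv2.resize(a["color"][210:430,130:410],None,fx=1.4,fy=1.4),cv2.resize(w["color"],(392,308))])
cv2.imwrite("pics/d3.png",A[:,:,::-1])
for n in("gapper","ratchet"):print(n,[onz(w,x["point"],.045)[:2].round(4) for x in tip_of(n,w)[:1]])
print([onz(w,x["point"],.003)[:2].round(4) for x in tip_of("nut_a",w)[:5]])
```

```text
[0.53751523 0.07794581 0.18858967] 12.9667
gapper []
ratchet [array([ 0.6889, -0.0174])]
[array([ 0.7697, -0.0752]), array([0.631 , 0.1434]), array([0.5545, 0.1442]), array([0.5846, 0.1413])]
```

View pics/d3.png

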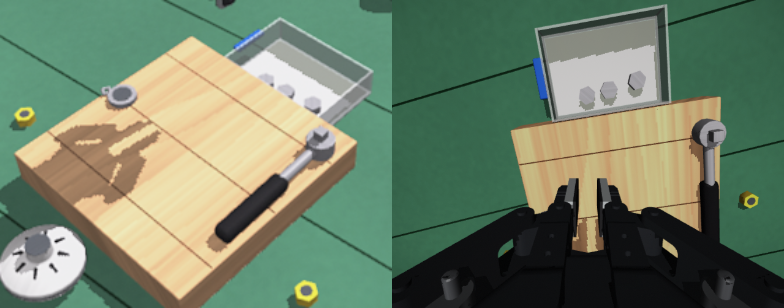

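All three nuts lie in the drawer, at (587,97), (609,91) and (637,82) in the wrist half. The other items are undisturbed and the arm is clear of everything.

```bash
python3 -c "
from workcell import *
print(hand_in())"
```

```text
the job is handed in; nothing more can be done
None
```

All three steel nuts were swept off the board into the drawer and the job was handed in at about 13 s on the robot's clock. In the last pictures the ratchet, gapper and horn look undisturbed; the mallet was out of those views, but the arm never went near it. The judge gave no verdict.

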